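Check a finished print for rocking and confirm it on the key pad

ROBOT

A 6-joint arm with a two-finger parallel gripper is mounted at the origin on the work surface. World frame = base frame: x ahead of the robot, y to its left, z up, the work surface at z = 0. Lengths are in mm, angles in degrees, forces in N, time in s.
With the tool pointing down it reaches from about 350 to 850 mm from the base axis. Payload 8.1 kg.
Tool frame: the origin (TCP) lies on the centre line of the jaws, within the pads' length; the fingertips stand 11 mm ahead of it and the grasp point (between the pads) lies 8 mm behind it; z points along the fingers, y is the direction in which the jaws open and shut (so a half turn about z gives the same grasp; the last joint's range is limited). The gripper opens to 85 mm and grips with 20 to 120 N. Pads are 22 mm wide; open, the fingers measure 114 mm over their backs; the gripper's body (76 mm by 85 mm) begins 54 mm behind the grasp point. The pads swing forward as they close: fully open they stand 13 mm farther back than shut.
Start: joints at [-75.023, 7.471, 85.268, -0, 87.261, -4.893], TCP at [203.954, -564.277, 242.292] pointing down, gripper open.
Joint ranges: [-169.43, 169.43], [-51.17, 129.36], [1.28, 143.12], [-76.62, 256.62], [0, 156.53], [-152.29, 152.29]. Speed limits (degrees/s): [136.94, 136.94, 159.86, 180, 180, 180].

INTERFACE

Orientations are given as [roll, pitch, yaw] about the fixed x, y, z axes, in that order (R = Rz(yaw) Ry(pitch) Rx(roll)).
In Python, from bench import telemetry, viewer, r gives the robot as it stands.
- The arm moves only by the shell command python3 -m inch 'ROWS' [FORCE]. ROWS is JSON, a list of rows, each a list of 3 entries, a list of its own where there are three numbers: the shift along the tool's x, y, z in cm, then the turn, a rotation vector about the tool's x, y, z in rad, then the opening, from 0 (shut) to 1 (fully open). A call has 1 to 20 rows; each row is the pose to reach, as a shift and turn from the pose commanded when the call began, along the tool's axes at that moment; what a row does not reach only later rows make up. A row lasts 1/10 s, in which the tool goes at most 50 mm and 8.59 degrees, less where a joint would pass 70% of its speed; a pose out of reach is approached as far as the arm can. A call with a gripper value outside its range is refused whole. The fingers move at their own pace and stop on an object; FORCE is the grip in N (left out, the last holds). Time passes only in rows, so rows that repeat a pose let the fingers close. It gives the time, the measured TCP pose, the force and the opening at its end, in the units of the state.
- telemetry.sense(): the state, without advancing time (a new reading comes with each control period).
- viewer.snapshot(name): name is "scene" or "top" or "wrist"; returns the picture (384x512x3 uint8, red, green, blue); there is no depth.
- viewer.camera_model(name): a dict with "fx", "fy", "cx", "cy" (pixels), "cam_to_world" (4x4, takes a point from camera to world coordinates); the wrist camera has in their place "mount" (4x4, takes a point from camera to tool coordinates, whose origin is the TCP and whose axes are the flange's). Camera axes: x right, y down, z forward; pixel columns grow to the right and rows downward; lengths in mm; the calibration is good to about 2 mm. A picture is of the moment at which its call begins: read the wrist's pose just before it. camera_model takes no time and is no camera call.
- r.hand_in(): hands the job in, once; it reports no verdict.
The state is a dict: "time": time; "joint_pos": joint angles; "qd": joint speeds; "joint_efforts": joint torques, N m; "tool_pos": TCP position; "tcp_rot": TCP orientation; "ft_force": force on the tool from outside, world axes, zero at the start; "wrist_torque": the same for the moment, N m; "finger_gap": finger opening in mm.
Only numpy, scipy, OpenCV 4.12 (cv2) and the standard library are available. Lean on these libraries where they do the work, as an engineer would, in place of code of your own. Each camera call takes 0.05 s, during which the arm holds its last target.

TASK

Check that the tapered tower print sits firmly: with the fingertips press lightly straight down on its flat top until the sprung plate under it dips a few millimetres, and let it come back up. Then gently press the long bar-shaped key on the key pad down to confirm, let it spring back, and withdraw. Do not lift, shift or tip the tower, and leave the other two prints, the other two keys, the plate itself, the scraper and the jar alone.

Things in the scene. Friction and masses are not known exactly. Their poses are not given: they have to be found in the camera images.
- stand: Blue sheet-metal stand fixed to the desk, 200 mm (x) by 260 mm (y) by 45 mm high, carrying the tan build plate (200 by 250 by 6 mm) on springs; plate's upper face is 75 mm above the desk. Origin: centre of the stand's underside, on the desk; z up. Three loose white prints stand on the plate in a row along the stand's y axis, about 85 mm apart, in any order.
- plate (a joint): Downward travel of the sprung plate with everything on it, in m: 0 up, 0.010 at its lower stop. It moves straight down only, starts to move at about 1 to 3 N of push and then needs 0.7 N per mm (8 to 10 N at the stop); it comes back up by itself.
- tower: The tapered tower: loose white plastic print, a plain smooth truncated cone 70 mm high, 50 mm across at the base and 30 mm across at its flat top, about 60 g. Origin: centre of its underside, on the plate; z up.
- tower_top (a point): Centre of the tower's flat top, 70 mm above its base and 145 mm above the desk.
- column: Loose white plastic print to be left alone: straight cylinder 36 mm across, 65 mm high. Origin: centre of its underside.
- stepped: Loose white plastic print to be left alone: three stacked discs 50, 40 and 28 mm across, 65 mm high in all. Origin: centre of its underside.
- pad: Grey key pad base fixed to the desk, 80 mm (x) by 210 mm (y) by 12 mm high, with three fixed light-grey key boxes (56 by 56 by 22 mm) in a row along its y axis, 68 mm apart, in any order, each with one black key on top, standing 12 mm proud of its box. Origin: centre of the underside.
- bar_key (a joint): Downward travel of the bar key in m: 0 up, 0.007 at its lower stop. Starts to move at about 1.2 N, then needs 0.9 N per mm (half way down at about 4.3 N, at the stop at about 7.5 N), springs back.
- bar_key_top (a point): Centre of the bar key's top face, 46 mm above the desk when up. The key is a long bar, 18 mm (pad x) by 42 mm (pad y).
- round_key (a joint): Downward travel of the round key (same spring and travel), to be left alone.
- round_key_top (a point): Centre of the top of the round key, 26 mm across, 46 mm above the desk.
- square_key (a joint): Downward travel of the square key (same spring and travel), to be left alone.
- square_key_top (a point): Centre of the top of the square key, 22 by 22 mm, 46 mm above the desk.
- scraper: Loose scraper lying on the desk beyond the key pad, 190 mm long along its x axis (wooden handle to -x, 65 mm wide blade to +x), 20 mm high, to be left alone.
- jar: Loose small jar with a grey lid, 50 mm across, 60 mm high, standing beyond the stand and pad, to be left alone. Origin: centre of its underside.
- bar_key_box: The bar key's fixed light-grey box, 56 by 56 by 22 mm, standing on the pad; origin: centre of its underside, 12 mm above the desk; the bar key's long side runs along its y axis.
Not all that is in view belongs to the job. What is shaped like the tower but green or pink is not meant.

How it is judged (in metres and radians):
On the way, in this order (a step that is already met when the one before it is completed fails the run):
1. the fingertips press on the tower and the sprung plate dips at least 2 mm (contact force between the fingers and tower above 1 N and value of joint plate above 0.002 m), for 0.05 s.
2. the tower is let go and the plate comes back up (contact force between the fingers and tower below 0.1 N and value of joint plate below 0.001 m), for 0.1 s.
3. the fingertips press the bar key down at least 3.5 mm, half its travel (value of joint bar_key above 0.0035 m and contact force between the fingers and bar_key_box above 0.5 N), for 0.05 s.
At the end, for the whole second after the job is handed in: The plate and all three keys are back up (within 1 mm), the tower stands upright (within 0.05 rad) and at rest within 8 mm of where it began, and the other two prints, the scraper and the jar are within 5 mm of where they began (value of joint each of plate, bar_key, round_key, square_key below 0.001 m and distance of tower from where it was at the start of the episode below 0.008 m and angle between tower's own z axis and vertical below 0.05 rad and linear speed of tower below 0.01 m/s and distance of each of column, stepped, scraper, jar from where it was at the start of the episode below 0.005 m); the robot touches nothing.
It fails at once if the tower is pressed with more than 20 N, or the bar key or its box with more than 25 N (contact force between the fingers and tower above 20 N or contact force between the fingers and bar_key_box above 25 N).
It fails at once if the tower is lifted more than 6 mm, tipped more than 0.15 rad or shifted more than 20 mm (height (world z) of tower above 0.081 m or angle between tower's own z axis and vertical above 0.15 rad or distance of tower from where it was at the start of the episode above 0.02 m).
It fails at once if another print, the scraper or the jar is touched (over 0.8 N) (contact force between any of the fingers, the arm and column above 0.8 N or contact force between any of the fingers, the arm and stepped above 0.8 N or contact force between any of the fingers, the arm and scraper above 0.8 N or contact force between any of the fingers, the arm and jar above 0.8 N).
It fails at once if the stand or its plate is touched directly (over 0.8 N) (contact force between any of the fingers, the arm and stand above 0.8 N).
It fails at once if the round or square key is pressed more than 1.5 mm (value of joint any of round_key, square_key above 0.0015 m).
It also fails if it takes over 48 s, if anything falls off the work surface, if the arm or the gripper's body presses on something with over 40 N, if the wrist force passes 120 N, or if a joint passes its speed limit or range.

## Working session

There is one attempt and no reset: what is moved stays moved. The work goes in short steps, Python scripts to look and compute and a shell command to move; the robot and the scene stay as the last step left them, time stands still between calls to the robot, and variables do not carry over. Pictures are saved under pics/ and viewed, and the job is handed in when it is done.

```bash
mkdir -p pics; ls; python3 - <<'E'
from bench import telemetry, viewer, r
import cv2
for n in ["scene","top","wrist"]:
    im=viewer.snapshot(n); cv2.imwrite(f"pics/{n}0.png",im[:,:,::-1])
    print(n,{k:(v if not hasattr(v,'tolist') else v.tolist()) for k,v in viewer.camera_model(n).items()})
print(telemetry.sense())
E
```

```text
pics
scene {'fx': 441.4300036533283, 'fy': 441.4300036533283, 'cx': 250.6759585855752, 'cy': 188.49330080671115, 'cam_to_world': [[0.8775510759894529, 0.26698616145577736, -0.39827440116189056, 1094.4502615765907], [0.4794724802018227, -0.48308156507688754, 0.7326242844814642, -835.3481676743093], [0.0032015244596452987, -0.8338768440686994, -0.5519412642366576, 790.9921465581555], [0.0, 0.0, 0.0, 1.0]]}
top {'fx': 471.70702240606397, 'fy': 471.70702240606397, 'cx': 248.83286403719057, 'cy': 193.01160191259044, 'cam_to_world': [[0.02914702461368124, -0.9818860578120794, 0.18721704097229785, 368.4307616626426], [-0.9988757358620395, -0.035616441597312996, -0.03128471502210529, 49.96754450879582], [0.0373860303086409, -0.18609470320833635, -0.9818202718296066, 1257.62930371318], [0.0, 0.0, 0.0, 1.0]]}
wrist {'fx': 320.1513708924552, 'fy': 320.1513708924552, 'cx': 258.0448833778265, 'cy': 198.9673539951389, 'mount': [[0.00112181717293473, -0.9623181076557203, -0.27192388862353156, 68.85716671063045], [0.999999309371241, 0.0011748290493183006, -3.215189892936379e-05, -0.15478788929623732], [0.00035040443809377275, -0.27192366475652163, 0.9623187609945631, -131.35742459642174], [0.0, 0.0, 0.0, 1.0]]}
{'time': 0.15, 'joint_pos': array([-7.50234071e+01,  7.50665650e+00,  8.53129946e+01,  1.39031111e-03,
        8.72617299e+01, -4.89174401e+00]), 'qd': array([ 0.04273108, -0.18036343, -0.22762124,  0.06754762,  0.04322057,
        0.00809857]), 'joint_efforts': array([ 2.57784941e-04, -5.70064223e+01, -5.01157880e+01, -1.79356302e-04,
        9.60591948e-03, -4.98416011e-05]), 'tool_pos': array([ 203.85622542, -563.89005504,  241.48859617]), 'tcp_rot': array([-1.79919034e+02, -8.32319886e-03,  1.98682636e+01]), 'ft_force': array([ 0.88267049, -0.00879232,  0.36790912]), 'wrist_torque': array([-0.00164608, -0.02082583,  0.08440248]), 'finger_gap': 85.53680285604591}
```

View pics/scene0.png

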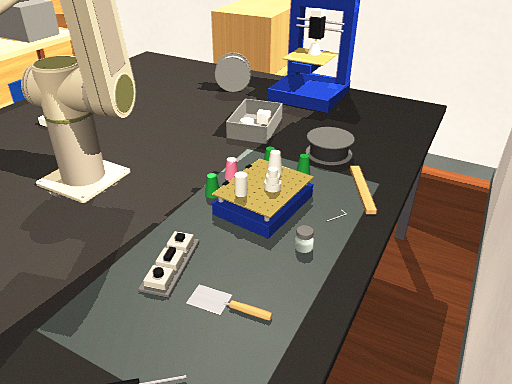

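View pics/top0.png

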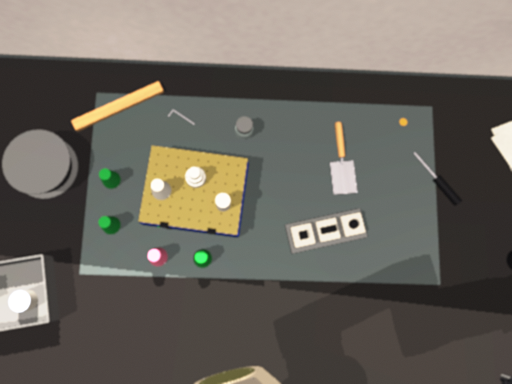

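View pics/wrist0.png

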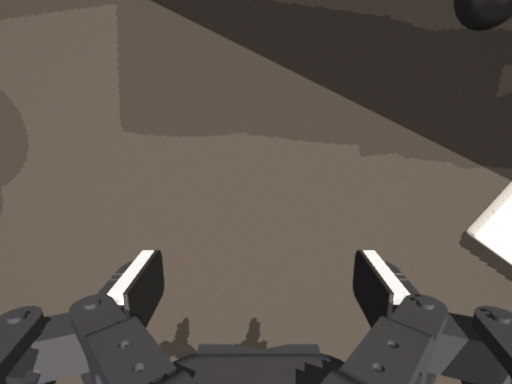

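```bash
python3 - <<'E'
import cv2
t=cv2.imread("pics/top0.png"); s=cv2.imread("pics/scene0.png")
cv2.imwrite("pics/t1.png",cv2.resize(t[140:245,130:255],None,fx=5.6,fy=5.6,interpolation=cv2.INTER_CUBIC))
cv2.imwrite("pics/s1.png",cv2.resize(s[140:240,190:320],None,fx=6,fy=6,interpolation=cv2.INTER_CUBIC))
cv2.imwrite("pics/t2.png",cv2.resize(t[200:260,275:375],None,fx=8,fy=8,interpolation=cv2.INTER_CUBIC))
E
```

```text
(no output)
```

View pics/t1.png

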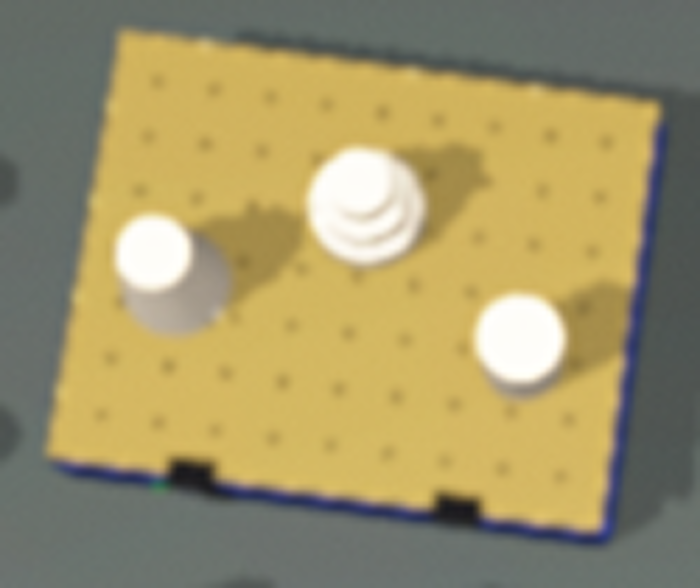

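View pics/s1.png

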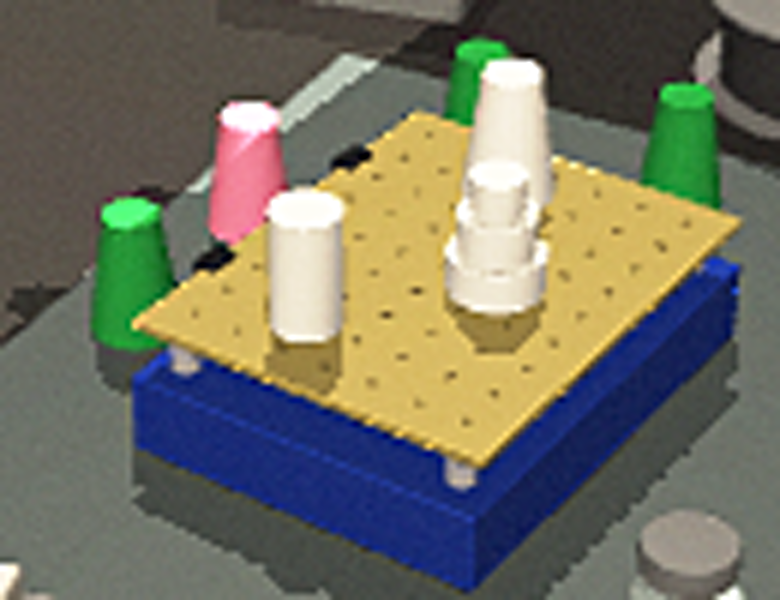

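View pics/t2.png

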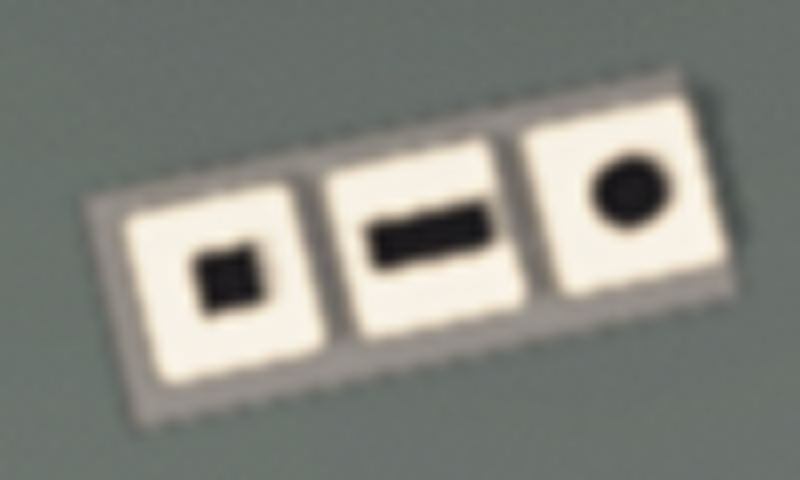

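```bash
cat > h.py <<'E'
import numpy as np
from bench import viewer
from scipy.spatial.transform import Rotation as R
def ray(n,u,v,T=None):
    c=viewer.camera_model(n); M=np.array(c["cam_to_world"]) if T is None else T
    d=M[:3,:3]@np.array([(u-c["cx"])/c["fx"],(v-c["cy"])/c["fy"],1]); return M[:3,3],d
def at(n,u,v,z,T=None):
    o,d=ray(n,u,v,T); return o+d*(z-o[2])/d[2]
def wristT(s):
    M=np.eye(4); M[:3,:3]=R.from_euler('xyz',s["tcp_rot"],degrees=True).as_matrix(); M[:3,3]=s["tool_pos"]
    return M@np.array(viewer.camera_model("wrist")["mount"])
E
python3 - <<'E'
from h import *
import cv2
np.set_printoptions(precision=1,suppress=True)
c1=lambda u,v:(130+(u+.5)/5.6-.5,140+(v+.5)/5.6-.5)
c2=lambda u,v:(275+(u+.5)/8-.5,200+(v+.5)/8-.5)
print("tower top",at("top",*c1(154,252),145))
s1=lambda u,v:(190+(u+.5)/6-.5,140+(v+.5)/6-.5)
print("tower scene",at("scene",*s1(512,71),145))
print("column top",at("top",*c1(520,338),140),"stepped",at("top",*c1(362,183),140))
print("plate corners",[at("top",*c1(*p),75) for p in [(118,32),(662,102),(606,533),(48,460)]])
print("bar",at("top",*c2(430,236),46)); print("bar ends",at("top",*c2(370,248),46),at("top",*c2(491,222),46))
print("square",at("top",*c2(230,278),46),"round",at("top",*c2(630,190),46))
s=cv2.imread("pics/scene0.png")
cv2.imwrite("pics/s2.png",cv2.resize(s[225:300,130:210],None,fx=8,fy=8,interpolation=cv2.INTER_CUBIC))
E
```

```text
tower top [593.1 234.7 145. ]
tower scene [594.9 236.8 145. ]
column top [562.3  77.2 140. ] stepped [627.9 148.1 140. ]
plate corners [array([710.1, 269.5,  75. ]), array([686.6,  17.7,  75. ]), array([486.3,  36.9,  75. ]), array([510.8, 287.1,  75. ])]
bar [ 511.8 -197.7   46. ]
bar ends [ 507.2 -178.1   46. ] [ 517.  -217.7   46. ]
square [ 496.  -132.6   46. ] round [ 529.  -263.3   46. ]
```

View pics/s2.png

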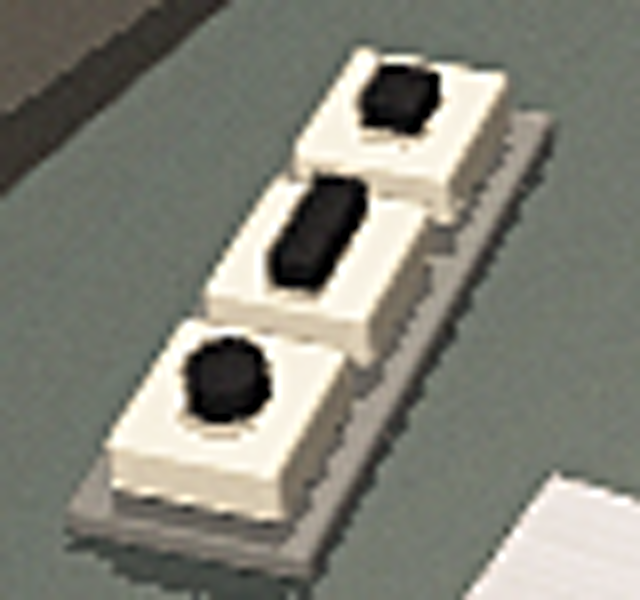

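The white tapered tower is the left one in the top view: pixel (157,185), with a narrow top and wide flanks. The column is at (222,200), the stepped print at (194,172), and the green and pink cones stand off the plate. The bar key is the middle one at (328,229). The two cameras agree to 2–3 mm. I'll shut the gripper and move above the tower.

```bash
python3 -m inch '[[[2,-2,-1],[0,0,0],0],[[5,-5,-1],[0,0,0],0],[[8,-8,-1],[0,0,0],0],[[11.5,-11.2,-1],[0,0,0],0],[[15,-14.6,-1],[0,0,0],0],[[18.5,-18,-1],[0,0,0],0],[[22,-21.4,-1],[0,0,0],0],[[25.5,-24.8,-1],[0,0,0],0],[[29,-28.2,-1],[0,0,0],0],[[32.5,-31.6,-1],[0,0,0],0],[[36,-35,-1],[0,0,0],0],[[39.5,-38.4,-1],[0,0,0],0],[[43,-41.8,-1],[0,0,0],0],[[46.5,-45.2,-1],[0,0,0],0],[[50,-48.6,-1],[0,0,0],0],[[53.5,-52,-1],[0,0,0],0],[[57,-55.4,-1],[0,0,0],0],[[60,-58.3,-1],[0,0,0],0],[[62.5,-60.7,-1],[0,0,0],0],[[63.9,-62,-1],[0,0,0],0]]'
python3 - <<'E'
from h import *
from bench import telemetry
import cv2
np.set_printoptions(precision=1,suppress=True)
s=telemetry.sense(); im=viewer.snapshot("wrist"); cv2.imwrite("pics/w1.png",im[:,:,::-1])
print(s["time"],s["tool_pos"],s["tcp_rot"],s["finger_gap"],s["ft_force"],s["joint_pos"])
im=viewer.snapshot("scene"); cv2.imwrite("pics/s3.png",im[:,:,::-1])
E
```

```text
time: 2.15
tool_pos: [594.4, 238.8, 251.3]
tcp_rot: [-180.0, 0.1, 20.0]
ft_force: [-0.5, -0.2, -0.2]
finger_gap: 0.1
2.15 [594.4 238.8 251.3] [-180.     0.1   20. ] 0.08345923302644881 [-0.5 -0.2 -0.2] [17.3 13.6 77.5  0.  89.  87.3]
```

View pics/w1.png

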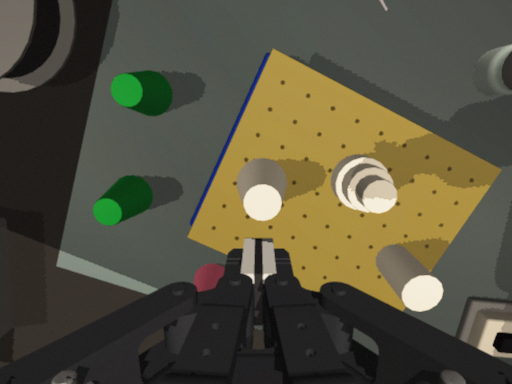

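```bash
python3 - <<'E'
from h import *
from bench import telemetry
import cv2
np.set_printoptions(precision=1,suppress=True)
im=cv2.imread("pics/w1.png"); cv2.imwrite("pics/w1c.png",cv2.resize(im[140:300,160:360],None,fx=4,fy=3.75,interpolation=cv2.INTER_CUBIC))
s=telemetry.sense(); print(s["tool_pos"],s["tcp_rot"])
s["tool_pos"]=np.array([594.4,238.8,251.3]); s["tcp_rot"]=np.array([-180,.1,20.])
g=cv2.cvtColor(im,cv2.COLOR_BGR2GRAY)
for th in (200,225,240):
    m=(g[140:225,225:300]>th).astype('uint8')
    n,l,st,c=cv2.connectedComponentsWithStats(m); i=1+st[1:,4].argmax(); print(th,st[i],c[i]+[225,140], at("wrist",*(c[i]+[225,140]),145,wristT(s)))
E
```

```text
[594.2 238.3 251.1] [-180.     0.1   20. ]
200 [  19   45   38   36 1066] [262.1 202.2] [594.4 235.6 145. ]
225 [  19   45   37   35 1016] [262.  202.1] [594.4 235.7 145. ]Traceback (most recent call last):
  File "<stdin>", line 11, in <module>
ValueError: attempt to get argmax of an empty sequence
```

View pics/w1c.png

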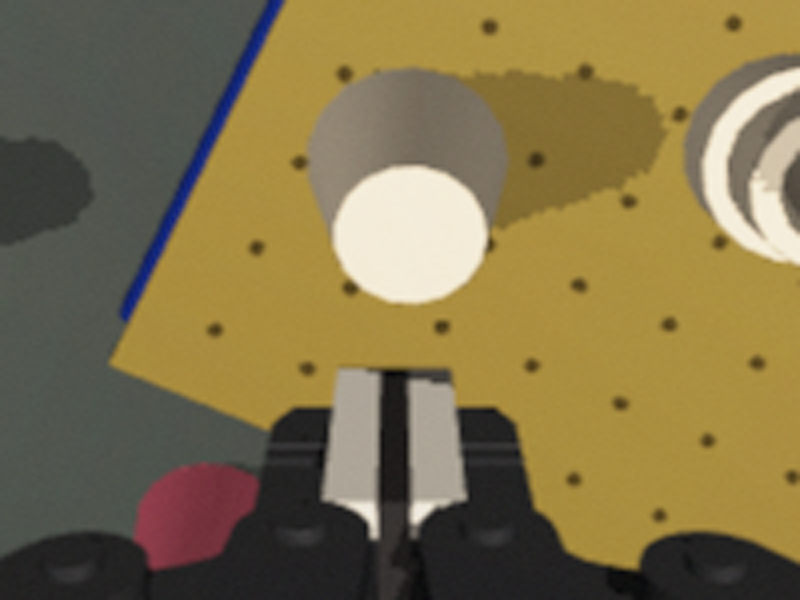

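View pics/s3.png

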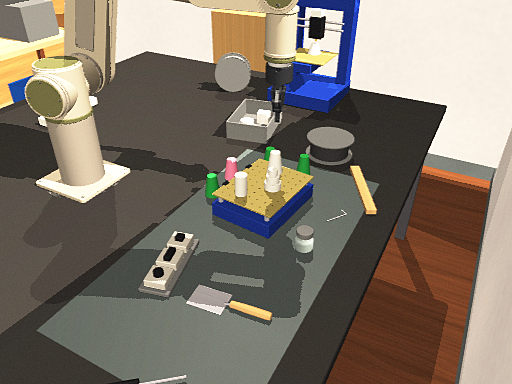

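```bash
python3 -m inch '[[[0,0,1.5],[0,0,0],0],[[0,0,3],[0,0,0],0],[[0,0,5],[0,0,0],0],[[0,0,6.5],[0,0,0],0],[[0,0,7.5],[0,0,0],0],[[0,0,7.5],[0,0,0],0],[[0,0,7.5],[0,0,0],0],[[0,0,7.5],[0,0,0],0]]'
python3 - <<'E'
from h import *
from bench import telemetry
import cv2
np.set_printoptions(precision=2,suppress=True)
im=viewer.snapshot("scene"); cv2.imwrite("pics/s4.png",cv2.resize(im[120:240,190:330,::-1],None,fx=5,fy=5,interpolation=cv2.INTER_CUBIC))
s=telemetry.sense(); print(s["time"],s["tool_pos"],s["tcp_rot"],s["ft_force"])
E
```

```text
time: 3.05
tool_pos: [594.9, 236.1, 178.6]
tcp_rot: [180.0, -0.1, 19.9]
ft_force: [0.5, 0.8, -0.5]
finger_gap: -0.2
3.1 [594.92 236.2  178.68] [180.    -0.12  19.87] [0.48 0.3  0.28]
```

View pics/s4.png

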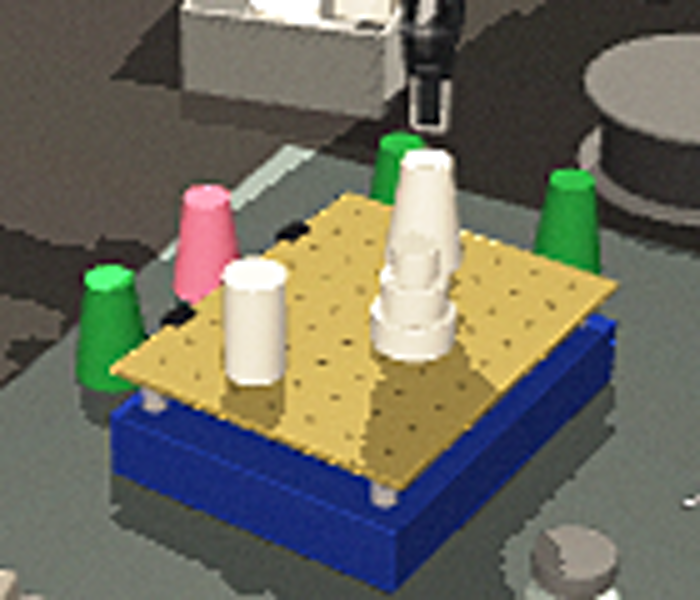

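```bash
python3 -m inch '[[[0,0,0.7],[0,0,0],0],[[0,0,1.3],[0,0,0],0],[[0,0,1.7],[0,0,0],0],[[0,0,1.9],[0,0,0],0],[[0,0,2.0],[0,0,0],0],[[0,0,2.1],[0,0,0],0],[[0,0,2.2],[0,0,0],0],[[0,0,2.2],[0,0,0],0],[[0,0,2.2],[0,0,0],0]]'
```

```text
time: 4.0
tool_pos: [594.4, 236.1, 155.8]
tcp_rot: [180.0, -0.0, 19.9]
ft_force: [-0.6, -1.1, 2.9]
finger_gap: -0.2
```

```bash
python3 -m inch '[[[0,0,0.05],[0,0,0],0],[[0,0,0.1],[0,0,0],0],[[0,0,0.15],[0,0,0],0],[[0,0,0.2],[0,0,0],0],[[0,0,0.2],[0,0,0],0]]'; python3 - <<'E'
from bench import telemetry,viewer
import cv2
im=viewer.snapshot("scene"); cv2.imwrite("pics/s5.png",cv2.resize(im[120:240,190:330,::-1],None,fx=5,fy=5,interpolation=cv2.INTER_CUBIC))
s=telemetry.sense();print(s["ft_force"],s["tool_pos"])
E
```

```text
time: 4.5
tool_pos: [594.3, 236.0, 153.4]
tcp_rot: [180.0, -0.0, 19.9]
ft_force: [-0.7, 0.2, 3.8]
finger_gap: 0.4
[-0.51356992 -0.04901361  4.08684725] [594.28659903 236.05638488 153.42468965]
```

View pics/s5.png

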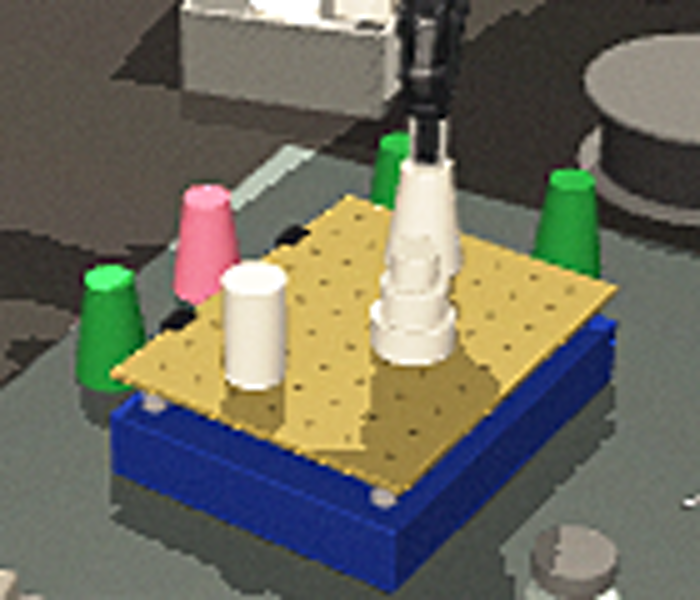

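The tower stands upright, and the plate has dipped visibly: its near edge went from (400,487) to (400,493) in the crop. I'll press 2 mm further for margin, then back off.

```bash
python3 -m inch '[[[0,0,0.1],[0,0,0],0],[[0,0,0.2],[0,0,0],0],[[0,0,0.2],[0,0,0],0],[[0,0,0.2],[0,0,0],0]]'
```

```text
time: 4.95
tool_pos: [594.3, 236.0, 151.5]
tcp_rot: [180.0, -0.0, 19.9]
ft_force: [-0.9, -1.0, 4.1]
finger_gap: -0.2
```

```bash
python3 -m inch '[[[0,0,-0.1],[0,0,0],0],[[0,0,-0.25],[0,0,0],0],[[0,0,-0.4],[0,0,0],0],[[0,0,-0.6],[0,0,0],0],[[0,0,-0.9],[0,0,0],0],[[0,0,-1.5],[0,0,0],0],[[0,0,-1.8],[0,0,0],0],[[0,0,-1.8],[0,0,0],0],[[0,0,-1.8],[0,0,0],0]]'
python3 - <<'E'
from bench import telemetry,viewer
import cv2
im=viewer.snapshot("scene"); cv2.imwrite("pics/s6.png",cv2.resize(im[120:240,190:330,::-1],None,fx=5,fy=5,interpolation=cv2.INTER_CUBIC))
s=telemetry.sense();print(s["ft_force"],s["tool_pos"])
E
```

```text
time: 5.85
tool_pos: [594.2, 236.0, 169.4]
tcp_rot: [180.0, -0.0, 19.9]
ft_force: [0.0, 0.8, 1.3]
finger_gap: -0.3
[-0.04829002 -0.88193179  0.15302294] [594.13146687 235.9712521  169.20641855]
```

View pics/s6.png

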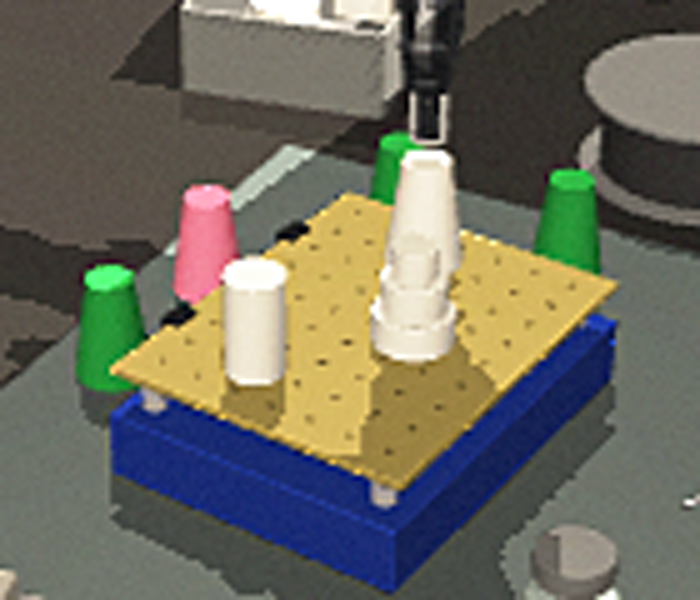

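The plate is back up (near edge at (400,487) again) and the tower is unchanged. Next, the bar key.

```bash
python3 -m inch '[[[0,0,-3],[0,0,0],0],[[0,0,-6],[0,0,0],0],[[-1,1.7,-7],[0,0,0],0],[[-3,5,-7],[0,0,0],0],[[-5,8.5,-7],[0,0,0],0],[[-7.2,12.2,-7],[0,0,0],0],[[-9.4,15.9,-7],[0,0,0],0],[[-11.6,19.6,-7],[0,0,0],0],[[-13.8,23.3,-7],[0,0,0],0],[[-16,27,-7],[0,0,0],0],[[-18,30.4,-7],[0,0,0],0],[[-20,33.8,-7],[0,0,0],0],[[-21.5,36.4,-7],[0,0,0],0],[[-22.5,38,-7],[0,0,0],0],[[-22.5,38,-7],[0,0,0],0],[[-22.5,38,-7],[0,0,0],0],[[-22.5,38,-7],[0,0,0],0]]'
python3 - <<'E'
from h import *
from bench import telemetry
import cv2
np.set_printoptions(precision=2,suppress=True)
s=telemetry.sense(); im=viewer.snapshot("wrist"); cv2.imwrite("pics/w2.png",im[:,:,::-1])
cv2.imwrite("pics/w2c.png",cv2.resize(im[120:300,130:380,::-1],None,fx=3,fy=3,interpolation=cv2.INTER_CUBIC))
print(s["tool_pos"],s["tcp_rot"])
np.save("s2.npy",np.r_[s["tool_pos"],s["tcp_rot"]])
E
```

```text
time: 7.6
tool_pos: [511.9, -197.0, 239.1]
tcp_rot: [-180.0, -0.0, 19.9]
ft_force: [-0.6, -0.8, -0.9]
finger_gap: -0.1
[ 511.88 -196.96  239.14] [-179.97   -0.     19.91]
```

View pics/w2c.png

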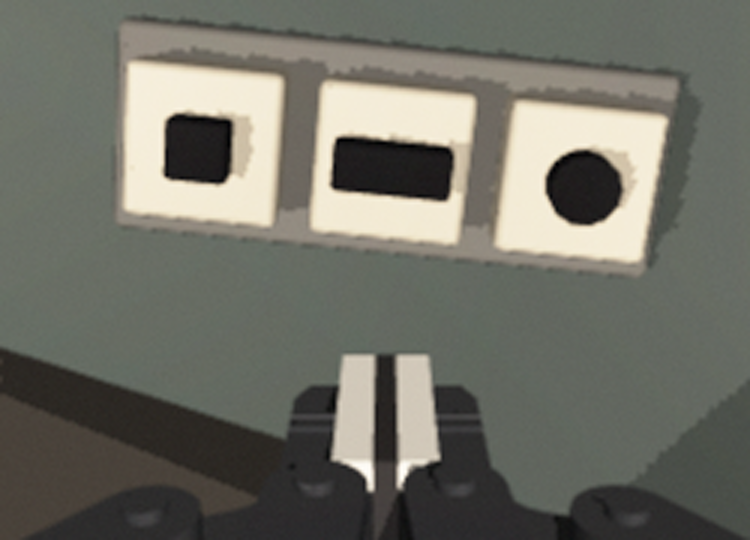

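The bar key's centre is at about (391,169) in the crop, between the square and round keys. I'll measure it.

```bash
python3 - <<'E'
from h import *
np.set_printoptions(precision=1,suppress=True)
a=np.load("s2.npy"); T=wristT(dict(tool_pos=a[:3],tcp_rot=a[3:]))
f=lambda u,v:(130+(u+.5)/3-.5,120+(v+.5)/3-.5)
for p in [(391,169),(332,162),(451,174),(198,149),(584,187)]: print(p,at("wrist",*f(*p),46,T))
E
```

```text
(391, 169) [ 514.2 -198.    46. ]
(332, 162) [ 509.5 -178.1   46. ]
(451, 174) [ 519.6 -218.    46. ]
(198, 149) [ 498.1 -133.5   46. ]
(584, 187) [ 531.  -262.9   46. ]
```

```bash
python3 -m inch '[[[0,0,1.5],[0,0,0],0],[[0.1,0.1,4],[0,0,0],0],[[0.1,0.1,7],[0,0,0],0],[[0.1,0.1,10],[0,0,0],0],[[0.1,0.1,13],[0,0,0],0],[[0.1,0.1,15],[0,0,0],0],[[0.1,0.1,16],[0,0,0],0],[[0.1,0.1,16.5],[0,0,0],0],[[0.1,0.1,16.5],[0,0,0],0],[[0.1,0.1,16.5],[0,0,0],0],[[0.1,0.1,16.5],[0,0,0],0]]'
python3 - <<'E'
from bench import telemetry,viewer
import cv2
im=viewer.snapshot("scene"); cv2.imwrite("pics/s7.png",cv2.resize(im[200:300,120:220,::-1],None,fx=6,fy=6,interpolation=cv2.INTER_CUBIC))
s=telemetry.sense();print(s["ft_force"],s["tool_pos"])
E
```

```text
time: 8.75
tool_pos: [514.0, -198.9, 75.7]
tcp_rot: [179.9, -0.1, 19.9]
ft_force: [0.4, 0.1, -0.0]
finger_gap: -0.3
[-0.35255178 -0.07918462 -0.63945918] [ 513.85867843 -198.84091      75.56492174]
```

View pics/s7.png

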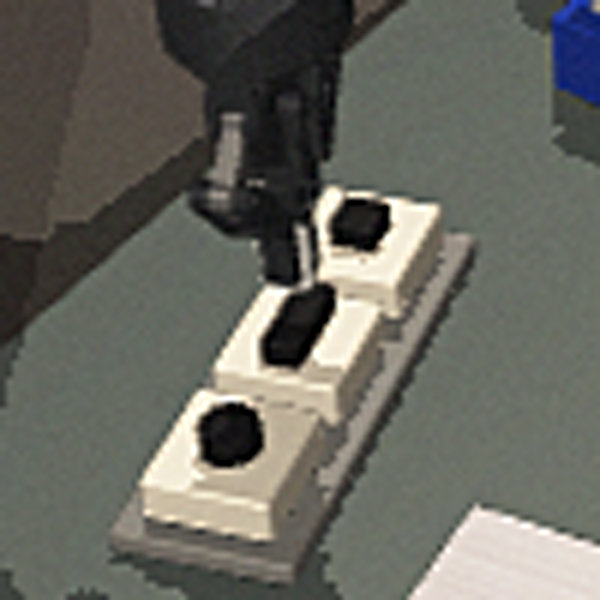

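```bash
python3 -c "
from h import *
c=viewer.camera_model('scene');M=np.linalg.inv(np.array(c['cam_to_world']))
for p in [(513.9,-198.8,64.6),(512.8,-197.8,46)]:
  q=M@np.r_[p,1]; u=c['fx']*q[0]/q[2]+c['cx'];v=c['fy']*q[1]/q[2]+c['cy'];print((u-120)*6,(v-200)*6)"
python3 -m inch '[[[0,0,0.6],[0,0,0],0],[[0,0,1.1],[0,0,0],0],[[0,0,1.5],[0,0,0],0],[[0,0,1.7],[0,0,0],0],[[0,0,1.8],[0,0,0],0],[[0,0,1.9],[0,0,0],0],[[0,0,2.0],[0,0,0],0],[[0,0,2.1],[0,0,0],0],[[0,0,2.1],[0,0,0],0],[[0,0,2.1],[0,0,0],0]]'
```

```text
285.9690562672108 276.2726839274177
289.79996503482926 307.87206561076493
time: 9.8
tool_pos: [513.0, -198.5, 53.5]
tcp_rot: [180.0, -0.0, 19.9]
ft_force: [-2.7, 0.9, 4.6]
finger_gap: -0.1
```

```bash
python3 -m inch '[[[0,0,0.1],[0,0,0],0],[[0,0,0.2],[0,0,0],0],[[0,0,0.2],[0,0,0],0],[[0,0,0.2],[0,0,0],0]]'
python3 - <<'E'
from bench import telemetry,viewer
import cv2
im=viewer.snapshot("scene"); cv2.imwrite("pics/s8.png",cv2.resize(im[200:300,120:220,::-1],None,fx=6,fy=6,interpolation=cv2.INTER_CUBIC))
s=telemetry.sense();print(s["ft_force"],s["tool_pos"])
E
```

```text
time: 10.2
tool_pos: [513.1, -198.5, 51.6]
tcp_rot: [180.0, -0.0, 19.9]
ft_force: [-3.5, 1.5, 6.6]
finger_gap: -0.0
[-3.15037676  2.66424484  6.81161106] [ 513.13215961 -198.508276     51.55914474]
```

View pics/s8.png

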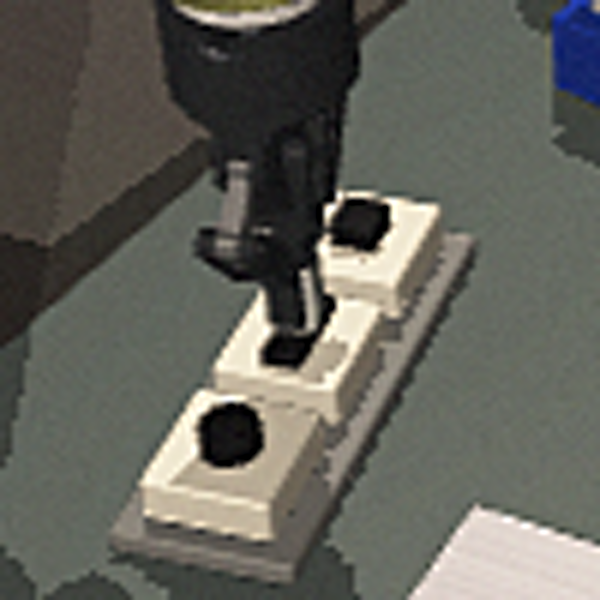

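The fingertips are on the bar key, with about 6.7 N of force and 5.5 mm of travel, which is well past half. I'll withdraw straight up.

```bash
python3 -m inch '[[[0,0,-0.1],[0,0,0],0],[[0,0,-0.3],[0,0,0],0],[[0,0,-0.5],[0,0,0],0],[[0,0,-0.8],[0,0,0],0],[[0,0,-1.5],[0,0,0],0],[[0,0,-3],[0,0,0],0],[[0,0,-6],[0,0,0],0],[[0,0,-10],[0,0,0],0],[[0,0,-14],[0,0,0],0],[[0,0,-17],[0,0,0],0],[[0,0,-18],[0,0,0],0],[[0,0,-18],[0,0,0],0],[[0,0,-18],[0,0,0],0],[[0,0,-18],[0,0,0],0]]'
python3 - <<'E'
from bench import telemetry,viewer
import cv2,numpy as np
im=viewer.snapshot("scene"); cv2.imwrite("pics/s9.png",cv2.resize(im[130:330,130:330,::-1],None,fx=3,fy=3,interpolation=cv2.INTER_CUBIC))
im=viewer.snapshot("top"); cv2.imwrite("pics/t9.png",cv2.resize(im[95:265,130:375,::-1],None,fx=3,fy=3,interpolation=cv2.INTER_CUBIC))
s=telemetry.sense();print(s["ft_force"],s["tool_pos"],s["time"])
E
```

```text
time: 11.65
tool_pos: [512.0, -198.0, 229.1]
tcp_rot: [-179.9, 0.1, 19.9]
ft_force: [0.3, -0.1, -0.1]
finger_gap: 0.5
[-0.03187364  0.69245217 -0.25617509] [ 512.14880421 -198.01926508  229.28255268] 11.75
```

View pics/s9.png

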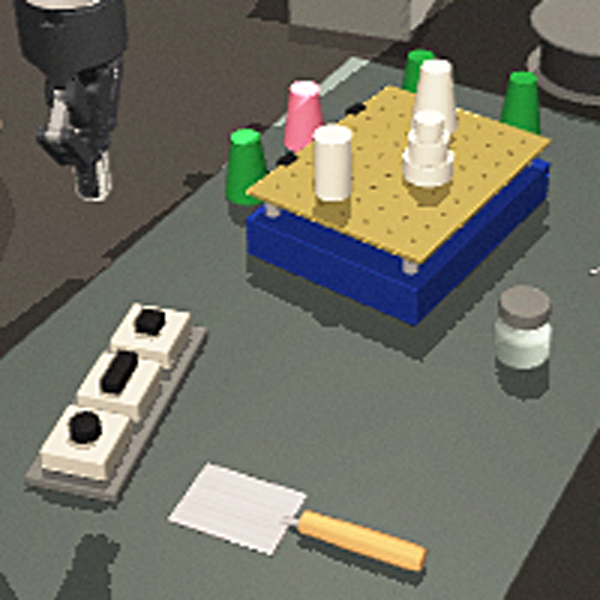

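View pics/t9.png

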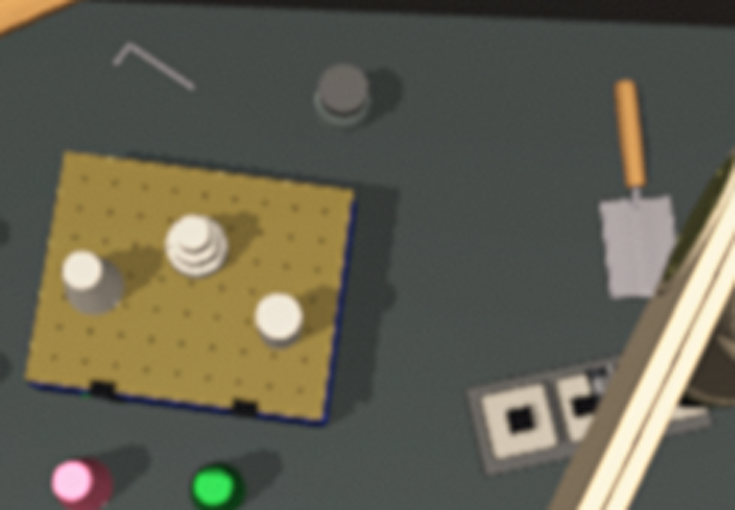

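Everything is in place: the tower top is still at pixel (157,185), the keys and plate are up, and nothing touches the robot. I'll hand the job in.

```bash
python3 -c "
from bench import r,telemetry
print(r.hand_in()); print(telemetry.sense()['ft_force'])"
```

```text
the job is handed in; nothing more can be done
None
the job is handed in; nothing more can be done
```

I pressed the white tapered tower at (594, 236) with shut fingertips, using about 4–5 N. The plate dipped about 4.5 mm by the tool's height reading, and it came back up when I let go. I then pressed the bar key, the middle one at (513, −198), down about 5.5 mm with about 6.7 N, withdrew to 229 mm, and handed in at about 12 s of the 48 s allowed.

- **After the press:** The last pictures show the tower upright with its top at the same pixel as at the start, and the plate up. The bar key looks up again in the scene view. The other prints, keys, scraper and jar look unmoved. The wrist force was back within noise.
- **Disagreements:** The cameras differed by about 2–3 mm on the tower and the bar key, so I aimed at the averages. While the key was pressed there was a sideways force of up to about 4 N. In the final top view the arm hid the round key, part of the bar key and an edge of the scraper blade, so I checked those in the scene view only.
- **Verdict:** The hand-in reported no verdict.

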